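Lid the pigment-stone jars

ROBOT

A 7-joint arm with a two-finger parallel gripper is mounted at the origin on the work surface. World frame = base frame: x ahead of the robot, y to its left, z up, the work surface at z = 0. Lengths are in m, angles in rad, forces in N, time in s.
With the tool pointing down it reaches from about 0.4 to 0.875 m from the base axis. Payload 19.3 kg.
Tool frame: the origin (TCP) lies between the finger pads; the fingertips stand 17 mm ahead of it and the grasp point (between the pads) lies 2 mm behind it; x points along the fingers, y is the direction in which the jaws open and shut, and the axes are right-handed (so a half turn about x gives the same grasp; the last joint's range is limited). The gripper opens to 85 mm and grips with 20 to 120 N. Pads are 22 mm wide; open, the fingers measure 114 mm over their backs; the gripper's body (76 mm by 85 mm) begins 54 mm behind the grasp point. The pads swing forward as they close: fully open they stand 13 mm farther back than shut.
Start: joints at [1.172, 0.521, -0.036, 1.599, 0.021, 1.021, -0.113], TCP at [0.202, -0.592, 0.248] pointing down, gripper open.
Joint ranges: [-2.91, 2.91], [-0.3, 2.13], [-1.5, 1.42], [0.17, 2.43], [-1.26, 4.41], [0.16, 1.93], [-2.52, 2.52]. Speed limits (rad/s): [1.89, 1.89, 2.39, 2.39, 3.01, 3.01, 3.01].

INTERFACE

Orientations are given as [roll, pitch, yaw] about the fixed x, y, z axes, in that order (R = Rz(yaw) Ry(pitch) Rx(roll)).
In Python, from workcell import bot gives the robot as it stands.
- The arm moves only by the shell command python3 -m creep 'ROWS' [FORCE]. ROWS is JSON, a list of rows, each an object of numbers: "wx", "wy", "wz": the turn, a rotation vector about the tool's x, y, z in degrees; "tx", "ty", "tz": the shift along the tool's x, y, z in m; "claw": the closure, from 0 (fully open) to 1 (shut). A call has 1 to 8 rows; each row is the pose to reach, as a shift and turn from the pose measured when the call began, along the tool's axes at that moment; what a row does not reach only later rows make up. A row lasts 1/10 s, in which the tool goes at most 50 mm and 8.59 degrees, less where a joint would pass 70% of its speed; a pose out of reach is approached as far as the arm can. A call with a gripper value outside its range is refused whole. The fingers move at their own pace and stop on an object; FORCE is the grip in N (left out, the last holds). Time passes only in rows, so rows that repeat a pose let the fingers close. It gives the time, the measured TCP pose, the force and the opening at its end, in the units of the state.
- bot.observe(): the state, without advancing time (a new reading comes with each control period).
- bot.grab_frame(name): name is "scene" or "top" or "wrist"; returns the picture (420x560x3 uint8, blue, green, red); there is no depth.
- bot.get_calibration(name): a dict with "fx", "fy", "cx", "cy" (pixels), "R" (3x3) and "t" (3): a world point X has camera coordinates R X + t. Camera axes: x right, y down, z forward; pixel columns grow to the right and rows downward; lengths in m; the calibration is good to about 2 mm. The wrist camera is an equidistant fisheye: a pixel r from the principal point sees the ray r / f radians off the axis. A picture is of the moment at which its call begins: read the wrist's pose just before it. get_calibration takes no time and is no camera call; for the wrist camera it gives the pose at the moment of the call.
- bot.job_done(): hands the job in, once; it reports no verdict.
The state is a dict: "clock": time; "qpos": joint angles; "qd": joint speeds; "joint_efforts": joint torques, N m; "position": TCP position; "tool_rot": TCP orientation; "force": force on the tool from outside, world axes, zero at the start; "moment": the same for the moment, N m; "grip_width": finger opening in m.
Only numpy, scipy, OpenCV 4.12 (cv2) and the standard library are available. Lean on these libraries where they do the work, as an engineer would, in place of code of your own. Each camera call takes 0.05 s, during which the arm holds its last target.

TASK

Close the four glazed jars of pigment stones: each jar gets its own lid, the one in the same glaze, seated level and fully home in the mouth. Set the lids down without dropping them, leave the jars standing where they are, and do not disturb the white cup or the palette knife.

Things in the scene. Friction and masses are not known exactly. Their poses are not given: they have to be found in the camera images.
- lid_blue_knob (a point): The blue lid: round plate 104 mm wide, 6 mm thick, lying knob up. Point: on its axis in the knob, 40 mm above the lid's underside, 22 mm above the plate's top, 14 mm below the knob's top; z up. Knob 26 mm across from 9 mm below to 10 mm above the point. Clay flange under the plate 12 mm deep, tapering 84 to 66 mm. Belongs to the blue jar; seated, the point is 28 mm above the rim. 170 g.
- jar_blue_mouth (a point): The blue glazed round jar, open and holding black stones; 104 mm across the rim, 108 mm at the belly, 78 mm high, standing loose and upright on the table. The point is the centre of its mouth, at the height of the rim, 78 mm above its underside; z is up. Mouth 90 mm wide, wall 7 mm; the stones stay clear of the lid. About 750 g.
- lid_white_knob (a point): The white lid: round plate 94 mm wide, 6 mm thick, lying knob up. Point: on its axis in the knob, 40 mm above the lid's underside, 22 mm above the plate's top, 14 mm below the knob's top; z up. Knob 26 mm across from 9 mm below to 10 mm above the point. Clay flange under the plate 12 mm deep, tapering 74 to 56 mm. Belongs to the white jar; seated, the point is 28 mm above the rim. 150 g.
- jar_white_mouth (a point): The white glazed round jar, open and holding yellow ochre stones; 94 mm across the rim, 98 mm at the belly, 74 mm high, standing loose and upright on the table. The point is the centre of its mouth, at the height of the rim, 74 mm above its underside; z is up. Mouth 80 mm wide, wall 7 mm; the stones stay clear of the lid. About 650 g.
- lid_green_knob (a point): The green lid: round plate 84 mm wide, 6 mm thick, lying knob up. Point: on its axis in the knob, 40 mm above the lid's underside, 22 mm above the plate's top, 14 mm below the knob's top; z up. Knob 26 mm across from 9 mm below to 10 mm above the point. Clay flange under the plate 12 mm deep, tapering 64 to 46 mm. Belongs to the green jar; seated, the point is 28 mm above the rim. 130 g.
- jar_green_mouth (a point): The green glazed round jar, open and holding grey-green stones; 84 mm across the rim, 88 mm at the belly, 68 mm high, standing loose and upright on the table. The point is the centre of its mouth, at the height of the rim, 68 mm above its underside; z is up. Mouth 70 mm wide, wall 7 mm; the stones stay clear of the lid. About 550 g.
- lid_brown_knob (a point): The brick-red lid: round plate 74 mm wide, 6 mm thick, lying knob up. Point: on its axis in the knob, 40 mm above the lid's underside, 22 mm above the plate's top, 14 mm below the knob's top; z up. Knob 26 mm across from 9 mm below to 10 mm above the point. Clay flange under the plate 12 mm deep, tapering 54 to 36 mm. Belongs to the brick-red jar; seated, the point is 28 mm above the rim. 110 g.
- jar_brown_mouth (a point): The brick-red glazed round jar, open and holding red stones; 74 mm across the rim, 78 mm at the belly, 62 mm high, standing loose and upright on the table. The point is the centre of its mouth, at the height of the rim, 62 mm above its underside; z is up. Mouth 60 mm wide, wall 7 mm; the stones stay clear of the lid. About 450 g.
- cup_mid (a point): White plastic cup, 72 mm across the rim and 75 mm high, standing loose beside the work; the point is on its axis, half-way up. A bystander: leave it alone.
- palette_knife: Palette knife with a dark wooden handle and a steel blade, 255 mm long, 19 mm high, lying loose beside the work; the origin is on the table under the joint of handle and blade (roughly the middle), x points to the blade's tip. A bystander: leave it alone.
Things that resemble listed ones, but are neither listed nor needed, are in the scene too. Leave any pink look-alike of the part that bears lid_green_knob alone.

How it is judged:
By the outcome, as a careful person would: the job done as asked, in the order asked, and still so for the second after the job is handed in, with the robot touching nothing.
It also fails if it takes over 115 s, if anything falls off the work surface, if the arm or the gripper's body presses on something with over 40 N, if the wrist force passes 120 N, or if a joint passes its speed limit or range.

## Working session

There is one attempt and no reset: what is moved stays moved. The work goes in short steps, Python scripts to look and compute and a shell command to move; the robot and the scene stay as the last step left them, time stands still between calls to the robot, and variables do not carry over. Pictures are saved under pics/ and viewed, and the job is handed in when it is done.

```bash
ls; mkdir -p pics; python3 - <<'E'
from workcell import bot
import cv2
print(bot.observe())
for n in("scene","top","wrist"):
    c=bot.get_calibration(n);print(n,c)
    cv2.imwrite(f"pics/{n}0.png",bot.grab_frame(n))
E
```

```text
pics
{'clock': 0.0, 'qpos': array([ 1.17178431,  0.52203597, -0.03634463,  1.60001674,  0.02119507,
        1.021082  , -0.11281354]), 'qd': array([ 0.00163839, -0.00127316,  0.00013727,  0.00072743, -0.00203539,
        0.0016873 ,  0.00037891]), 'joint_efforts': array([-3.59976046e-03, -9.27107191e+01,  1.97787210e+00, -3.69931626e+01,
        1.75708754e-02,  8.12171667e-03,  3.03859508e-05]), 'position': array([ 0.20169685, -0.59121935,  0.24770871]), 'tool_rot': array([-1.5105484 ,  1.56963902,  1.95984528]), 'force': array([ 0.31834556,  0.89722208, -0.57351936]), 'moment': array([0.00030491, 0.00221833, 0.03014756]), 'grip_width': 0.08506319836085571}
scene {'fx': 391.2548881978111, 'fy': 391.2548881978111, 'cx': 282.4389963955002, 'cy': 209.10416002067063, 'R': array([[-0.10560261,  0.99439722, -0.0047172 ],
       [ 0.72318746,  0.07354311, -0.68672506],
       [-0.68253057, -0.07593138, -0.72690195]]), 't': array([ 0.05248818, -0.26820699,  1.37662168])}
top {'fx': 539.637132736612, 'fy': 539.637132736612, 'cx': 280.6862142750372, 'cy': 202.50395150533677, 'R': array([[ 0.02696315, -0.99963276, -0.00270834],
       [-0.97731602, -0.02579167, -0.21020985],
       [ 0.2100628 ,  0.00831482, -0.97765254]]), 't': array([-0.02076788,  0.47744848,  1.6256197 ])}
wrist {'fx': 325.19226210127806, 'fy': 325.19226210127806, 'cx': 280.6140970365805, 'cy': 211.70614710496434, 'R': array([[ 0.32326156, -0.94630808, -0.00172905],
       [-0.91256457, -0.31221722,  0.26409529],
       [-0.25045534, -0.08379398, -0.96449504]]), 't': array([-0.62265412, -0.03474954,  0.37834771])}
```

View pics/scene0.png

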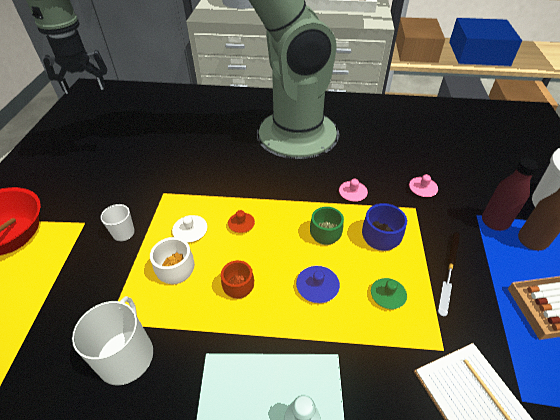

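View pics/top0.png

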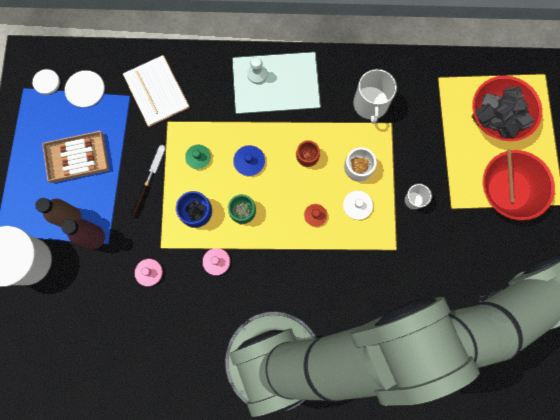

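View pics/wrist0.png

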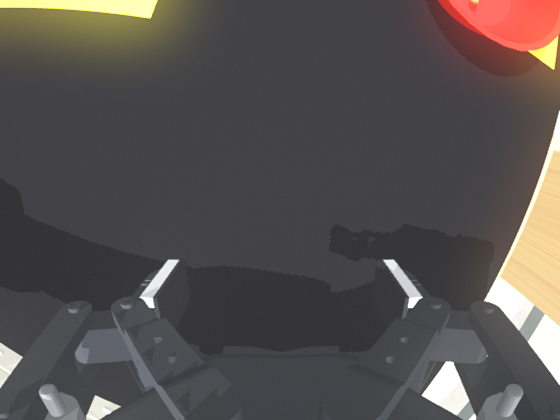

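```bash
python3 - <<'E'
import cv2
im=cv2.imread("pics/top0.png");cv2.imwrite("pics/topc.png",cv2.resize(im[120:290,120:390],None,fx=2.95,fy=2.95,interpolation=cv2.INTER_CUBIC))
im=cv2.imread("pics/scene0.png");cv2.imwrite("pics/scenec.png",cv2.resize(im[165:350,120:470],None,fx=2.25,fy=2.25,interpolation=cv2.INTER_CUBIC))
from workcell import bot
import numpy as np
for n in("scene","top"):
    c=bot.get_calibration(n);print(-np.array(c['R']).T@c['t'])
E
```

```text
[1.13909321 0.07205946 0.81673212]
[ 0.1256958  -0.0219628   1.68959935]
```

View pics/topc.png

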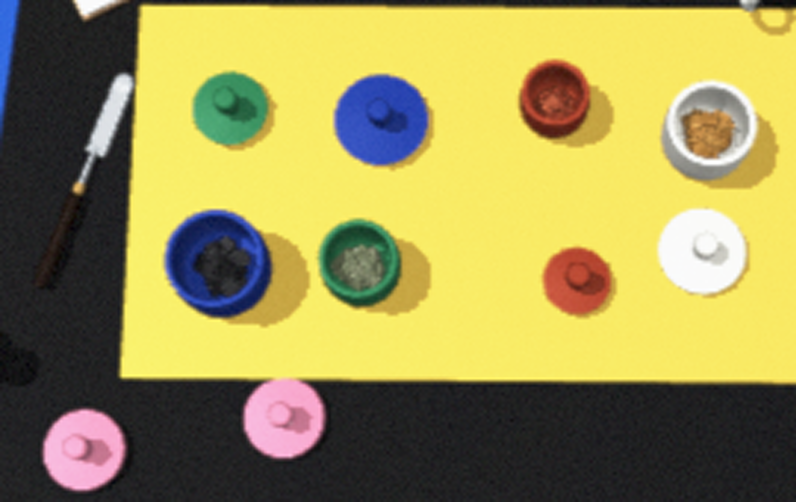

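View pics/scenec.png

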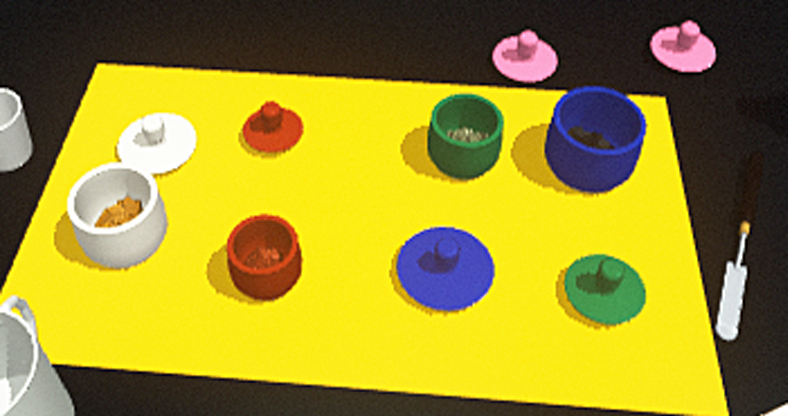

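```bash
cat > h.py <<'E'
import numpy as np, cv2
from scipy.optimize import least_squares
def cast(c,uv,z):
    R=np.array(c['R']);t=np.array(c['t']);C=-R.T@t
    uv=np.asarray(uv,float).reshape(-1,2)
    d=np.c_[(uv[:,0]-c['cx'])/c['fx'],(uv[:,1]-c['cy'])/c['fy'],np.ones(len(uv))]@R
    s=(z-C[2])/d[:,2]
    return (C+s[:,None]*d)[:,:2],C
def castw(c,uv,z):
    R=np.array(c['R']);t=np.array(c['t']);C=-R.T@t
    uv=np.asarray(uv,float).reshape(-1,2)
    a=(uv-[c['cx'],c['cy']])/c['fx'];r=np.linalg.norm(a,axis=1)+1e-12
    d=np.c_[a*(np.sin(r)/r)[:,None],np.cos(r)]@R
    s=(z-C[2])/d[:,2]
    return (C+s[:,None]*d)[:,:2],C
def proj(c,X):
    p=np.array(c['R'])@X+c['t'];return np.array([c['cx']+c['fx']*p[0]/p[2],c['cy']+c['fy']*p[1]/p[2]])
def mask(im,col):
    h=cv2.cvtColor(im,cv2.COLOR_BGR2HSV);H,S,V=[h[...,i].astype(int) for i in range(3)]
    if col=='blue':m=(H>105)&(H<135)&(S>110)&(V>35)
    if col=='green':m=(H>55)&(H<95)&(S>90)&(V>35)
    if col=='brown':m=((H<9)|(H>172))&(S>110)&(V>50)
    if col=='white':m=(S<70)&(V>90)
    return m.astype(np.uint8)
def blob(im,col,near,rad=60,fallback=True):
    m=mask(im,col);n,l,s,ce=cv2.connectedComponentsWithStats(m)
    best=None
    for i in range(1,n):
        if s[i,4]>150 and np.hypot(*(ce[i]-near))<rad and (best is None or s[i,4]>s[best,4]):best=i
    c,_=cv2.findContours((l==best).astype(np.uint8),cv2.RETR_EXTERNAL,cv2.CHAIN_APPROX_NONE)
    return cv2.convexHull(max(c,key=cv2.contourArea))[:,0]
def fit(P,r):
    f=lambda x:np.hypot(P[:,0]-x[0],P[:,1]-x[1])-r
    return least_squares(f,P.mean(0),loss='soft_l1',f_scale=.001)
D={'blue':(.104,.078),'white':(.094,.074),'green':(.084,.068),'brown':(.074,.062)}
E
cat > m.py <<'E'
from h import *
from workcell import bot
import sys
seed={'top':dict(lid_green=(198,156),lid_blue=(249,160),lid_brown=(316,215),lid_white=(358,205),jar_blue=(194,210),jar_green=(241,209),jar_brown=(308,153),jar_white=(360,165))}
T=bot.get_calibration('top');S=bot.get_calibration('scene')
it=cv2.imread('pics/top0.png');isc=cv2.imread('pics/scene0.png')
for k,s in seed['top'].items():
    kind,col=k.split('_');d,h=D[col];z=.018 if kind=='lid' else h
    for n,c,im in(('top',T,it),('scene',S,isc)):
        if n=='scene': s=proj(S,np.r_[x,z])
        hull=blob(im,col,s,18)
        # densify hull by resampling
        q=[];H=hull.astype(float)
        for a,b in zip(H,np.roll(H,-1,0)):
            m=max(1,int(np.hypot(*(b-a))));q+= [a+(b-a)*i/m for i in range(m)]
        P,C=cast(c,q,z)
        g=P.mean(0);v=g-C[:2];v/=np.linalg.norm(v)
        sgn=(P-g)@v
        Q=P[sgn>0] if kind=='jar' else P[sgn<.5*d/2]
        Q=Q+ (0) 
        f=fit(Q,d/2);x=f.x
        print(k,n,x.round(4),'res',np.abs(f.fun).mean().round(4),'hull',hull.mean(0).round(0))
E
python3 m.py
```

```text
lid_green top [0.6333 0.2668] res 0.0022 hull [198. 157.]
lid_green scene [0.6283 0.2637] res 0.0011 hull [389. 292.]
lid_blue top [0.625  0.0995] res 0.0021 hull [249. 161.]
lid_blue scene [0.6203 0.0972] res 0.0011 hull [318. 285.]
lid_brown top [ 0.4527 -0.119 ] res 0.002 hull [316. 215.]
lid_brown scene [ 0.4447 -0.1198] res 0.0016 hull [240. 222.]
lid_white top [ 0.4854 -0.2517] res 0.0006 hull [357. 205.]Traceback (most recent call last):
  File "m.py", line 11, in <module>
    hull=blob(im,col,s,18)
  File "h.py", line 31, in blob
    return cv2.convexHull(max(c,key=cv2.contourArea))[:,0]
                          ~~~^^^^^^^^^^^^^^^^^^^^^^^
ValueError: max() iterable argument is empty
```

```bash
sed -i 's/^        hull=blob.*/        try: hull=blob(im,col,s,18)\n        except ValueError: print(k,n,"fail"); continue/' m.py; python3 m.py
```

```text
lid_green top [0.6333 0.2668] res 0.0022 hull [198. 157.]
lid_green scene [0.6283 0.2637] res 0.0011 hull [389. 292.]
lid_blue top [0.625  0.0995] res 0.0021 hull [249. 161.]
lid_blue scene [0.6203 0.0972] res 0.0011 hull [318. 285.]
lid_brown top [ 0.4527 -0.119 ] res 0.002 hull [316. 215.]
lid_brown scene [ 0.4447 -0.1198] res 0.0016 hull [240. 222.]
lid_white top [ 0.4854 -0.2517] res 0.0006 hull [357. 205.]
lid_white scene fail
jar_blue top [0.4474 0.2575] res 0.0015 hull [194. 210.]
jar_blue scene [0.4488 0.259 ] res 0.0016 hull [383. 227.]
jar_green top [0.4531 0.111 ] res 0.0012 hull [243. 207.]
jar_green scene [0.4578 0.1116] res 0.0007 hull [330. 221.]
jar_brown top [ 0.6388 -0.0881] res 0.0017 hull [308. 153.]
jar_brown scene [ 0.645  -0.0911] res 0.0007 hull [235. 273.]
jar_white top [ 0.6097 -0.2544] res 0.0004 hull [360. 164.]
jar_white scene [ 0.5381 -0.2343] res 0.0122 hull [177. 250.]
```

```bash
cat >> h.py <<'E'
from scipy.spatial.transform import Rotation as Ro
def state():
    from workcell import bot
    s=bot.observe();return s,Ro.from_euler('xyz',s['tool_rot'])
def goto(x,y,z,phi=0):
    """tool x down, tool y at angle phi(deg) in world (mod 180 nearest)"""
    s,R=state();p=s['position']
    out=[]
    for a in(phi,phi+180):
        a=np.radians(a);X=np.array([0,0,-1.]);Y=np.array([np.cos(a),np.sin(a),0]);Z=np.cross(X,Y)
        rv=(R.inv()*Ro.from_matrix(np.c_[X,Y,Z])).as_rotvec(degrees=True);out.append(rv)
    rv=min(out,key=np.linalg.norm)
    print('t',R.inv().apply(np.array([x,y,z])-p).round(4),'w',rv.round(2),'| p',p.round(4),'grip',round(s['grip_width'],4),'t',round(s['clock'],2),'q7',round(s['qpos'][6],2))
E
python3 - <<'E'
from h import *
from workcell import bot
s,R=state();print(R.as_matrix().round(3))
c=bot.get_calibration('wrist');C=-c['R'].T@c['t'];print('cam off tool',R.inv().apply(C-s['position']),'axis in tool',R.inv().apply(c['R'][2]))
goto(.42,-.25,.25,90)
E
```

```text
[[-0.     0.323 -0.946]
 [ 0.001 -0.946 -0.323]
 [-1.    -0.001  0.   ]]
cam off tool [-0.12522855 -0.00155153 -0.06665041] axis in tool [ 9.64516811e-01 -5.99283194e-04  2.64020760e-01]
t [-0.0019 -0.2525 -0.3168] w [1.884e+01 1.000e-02 5.000e-02] | p [ 0.2017 -0.5913  0.2479] grip 0.0852 t 0.15 q7 -0.11
```

```bash
python3 -m creep '[{"tx":0,"ty":-0.02,"tz":-0.025,"wx":3,"claw":0},{"ty":-0.05,"tz":-0.063,"wx":7,"claw":0},{"ty":-0.085,"tz":-0.106,"wx":11,"claw":0},{"ty":-0.12,"tz":-0.15,"wx":15,"claw":0},{"ty":-0.155,"tz":-0.194,"wx":19,"claw":0},{"ty":-0.19,"tz":-0.238,"wx":19,"claw":0},{"ty":-0.225,"tz":-0.28,"wx":19,"claw":0},{"ty":-0.25,"tz":-0.315,"wx":19,"claw":0}]' 40; python3 - <<'E'
from h import *
from workcell import bot
import pickle
goto(.42,-.25,.25,90)
c=bot.get_calibration('wrist');im=bot.grab_frame('wrist');cv2.imwrite('pics/w1.png',im);pickle.dump(c,open('w1.pkl','wb'))
E
```

```text
t [-0.0019 -0.2525 -0.3168] w [1.884e+01 1.000e-02 5.000e-02] | p [ 0.2017 -0.5913  0.2479] grip 0.0852 t 0.15 q7 -0.11$[0]: bad value
```

View pics/w1.png

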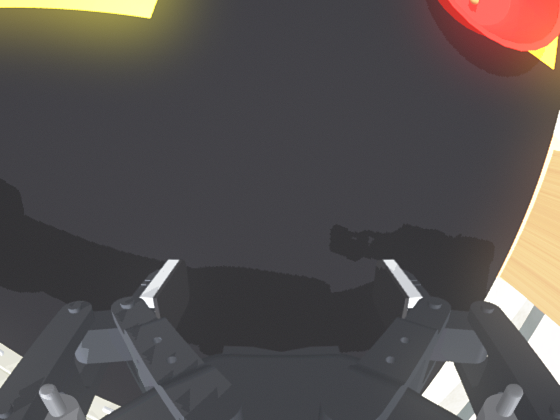

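```bash
python3 -m creep '[{"wx":3,"wy":0,"wz":0,"tx":0,"ty":-0.02,"tz":-0.025,"claw":0},{"wx":7,"wy":0,"wz":0,"tx":0,"ty":-0.05,"tz":-0.063,"claw":0},{"wx":11,"wy":0,"wz":0,"tx":0,"ty":-0.085,"tz":-0.106,"claw":0},{"wx":15,"wy":0,"wz":0,"tx":0,"ty":-0.12,"tz":-0.15,"claw":0},{"wx":19,"wy":0,"wz":0,"tx":0,"ty":-0.155,"tz":-0.194,"claw":0},{"wx":19,"wy":0,"wz":0,"tx":0,"ty":-0.19,"tz":-0.238,"claw":0},{"wx":19,"wy":0,"wz":0,"tx":0,"ty":-0.225,"tz":-0.28,"claw":0},{"wx":19,"wy":0,"wz":0,"tx":0,"ty":-0.25,"tz":-0.315,"claw":0}]' 40; python3 - <<'E'
from h import *
from workcell import bot
import pickle
goto(.42,-.25,.25,90)
c=bot.get_calibration('wrist');im=bot.grab_frame('wrist');cv2.imwrite('pics/w2.png',im);pickle.dump(c,open('w2.pkl','wb'))
E
```

```text
clock: 1.0
position: [0.4076, -0.2692, 0.2483]
tool_rot: [-1.428, 1.57, 1.71]
force: [0.9, -0.9, -0.3]
grip_width: 0.0854
t [-0.0017 -0.0192 -0.0124] w [-0.17  0.    0.02] | p [ 0.4076 -0.2692  0.2483] grip 0.0854 t 1.0 q7 -1.14
```

View pics/w2.png

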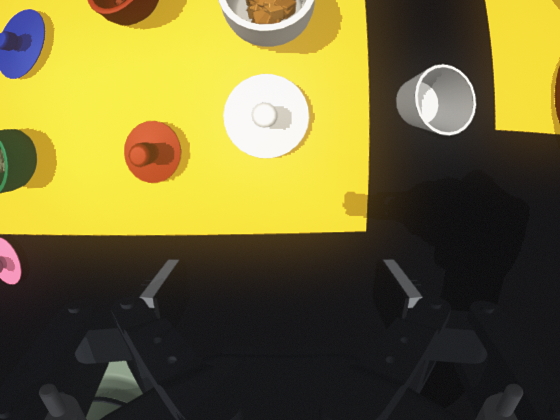

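```bash
python3 - <<'E'
from h import *
goto(.49,-.18,.33,90)
E
python3 -m creep '[{"wx":0,"wy":0,"wz":0,"tx":-0.02,"ty":-0.02,"tz":-0.02,"claw":0},{"wx":0,"wy":0,"wz":0,"tx":-0.045,"ty":-0.045,"tz":-0.045,"claw":0},{"wx":0,"wy":0,"wz":0,"tx":-0.065,"ty":-0.07,"tz":-0.065,"claw":0},{"wx":0,"wy":0,"wz":0,"tx":-0.08,"ty":-0.09,"tz":-0.08,"claw":0},{"wx":0,"wy":0,"wz":0,"tx":-0.08,"ty":-0.09,"tz":-0.08,"claw":0},{"wx":0,"wy":0,"wz":0,"tx":-0.08,"ty":-0.09,"tz":-0.08,"claw":0}]'; python3 - <<'E'
from h import *
from workcell import bot
import pickle
goto(.49,-.18,.33,90);print(bot.observe()['qd'].round(3))
c=bot.get_calibration('wrist');im=bot.grab_frame('wrist');cv2.imwrite('pics/w3.png',im);pickle.dump(c,open('w3.pkl','wb'))
E
```

```text
t [-0.0813 -0.0821 -0.0782] w [ 0.28 -0.11  0.18] | p [ 0.4124 -0.2622  0.2483] grip 0.0854 t 1.05 q7 -1.15
clock: 1.65
position: [0.4917, -0.172, 0.3286]
tool_rot: [-2.128, 1.567, 1.019]
force: [-0.8, 0.0, -0.1]
grip_width: 0.0854
t [-0.0015  0.008   0.0017] w [ 0.33 -0.1   0.17] | p [ 0.4917 -0.172   0.3286] grip 0.0854 t 1.65 q7 -1.38
[ 0.02   0.004  0.015  0.017  0.001 -0.004  0.006]
```

View pics/w3.png

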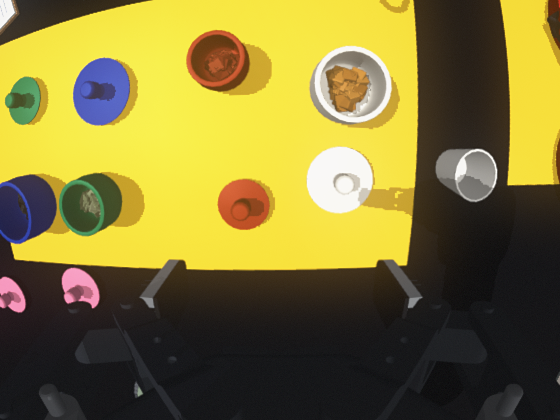

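```bash
cat > mw.py <<'E'
from h import *
import pickle,sys
n=sys.argv[1];c=pickle.load(open(n+'.pkl','rb'));im=cv2.imread('pics/'+n+'.png')
for a in sys.argv[2:]:
    k,u,v=a.split(',');kind,col=k.split('_');d,h=D[col];z=.018 if kind=='lid' else h
    big=cv2.resize(im,None,fx=4,fy=4,interpolation=cv2.INTER_CUBIC)
    m=mask(big,col);m=cv2.morphologyEx(m,cv2.MORPH_OPEN,np.ones((5,5),np.uint8))
    nn,l,s,ce=cv2.connectedComponentsWithStats(m)
    ids=[i for i in range(1,nn) if s[i,4]>400 and np.hypot(*(ce[i]/4-[float(u),float(v)]))<(15)]
    i=max(ids,key=lambda i:s[i,4])
    cn,_=cv2.findContours((l==i).astype(np.uint8),cv2.RETR_EXTERNAL,cv2.CHAIN_APPROX_NONE)
    H=cv2.convexHull(max(cn,key=cv2.contourArea))[:,0].astype(float);q=[]
    for p,r in zip(H,np.roll(H,-1,0)):
        mm=max(1,int(np.hypot(*(r-p))));q+=[p+(r-p)*t/mm for t in range(mm)]
    q=(np.array(q)+.5)/4-.5
    P,C=castw(c,q,z);g=P.mean(0);v=g-C[:2];v/=np.linalg.norm(v)
    far=P[(P-g)@v>-0.1*d/2]
    f=fit(far,d/2)
    fr=least_squares(lambda x:np.hypot(far[:,0]-x[0],far[:,1]-x[1])-x[2],np.r_[g,d/2],loss='soft_l1',f_scale=.001)
    print(k,'known r',f.x.round(4),'res',np.abs(f.fun).mean().round(4),'free',fr.x.round(4),'vs',d/2,'res',np.abs(fr.fun).mean().round(4))
E
python3 mw.py w3 lid_white,340,180 jar_white,352,85 lid_brown,245,204 jar_brown,218,61 lid_blue,102,92 jar_green,90,204
```

```text
lid_white known r [ 0.4853 -0.2498] res 0.0003 free [ 0.4848 -0.2503  0.0464] vs 0.047 res 0.0001
jar_white known r [ 0.6096 -0.2532] res 0.0002 free [ 0.6099 -0.2537  0.0465] vs 0.047 res 0.0001
lid_brown known r [ 0.4515 -0.1185] res 0.0006 free [ 0.4494 -0.1175  0.0352] vs 0.037 res 0.0002
jar_brown known r [ 0.641  -0.0909] res 0.0007 free [ 0.6427 -0.0892  0.0351] vs 0.037 res 0.0001
lid_blue known r [0.6207 0.0958] res 0.0007 free [0.6213 0.0981 0.0501] vs 0.052 res 0.0001
jar_green known r [0.4567 0.1116] res 0.0007 free [0.456  0.1136 0.0403] vs 0.042 res 0.0002
```

```bash
python3 - <<'E'
from h import *
goto(.4848,-.2503,.12,90)
E
```

```text
t [0.208  0.0783 0.007 ] w [ 0.26 -0.06  0.17] | p [ 0.4912 -0.1726  0.3283] grip 0.0854 t 1.7 q7 -1.38
```

```bash
python3 -m creep '[{"wx":0,"wy":0,"wz":0,"tx":0.03,"ty":0.02,"tz":0.003,"claw":0},{"wx":0,"wy":0,"wz":0,"tx":0.07,"ty":0.04,"tz":0.005,"claw":0},{"wx":0,"wy":0,"wz":0,"tx":0.11,"ty":0.065,"tz":0.007,"claw":0},{"wx":0,"wy":0,"wz":0,"tx":0.15,"ty":0.078,"tz":0.007,"claw":0},{"wx":0,"wy":0,"wz":0,"tx":0.185,"ty":0.078,"tz":0.007,"claw":0},{"wx":0.3,"wy":0,"wz":0.2,"tx":0.208,"ty":0.078,"tz":0.007,"claw":0},{"wx":0.3,"wy":0,"wz":0.2,"tx":0.208,"ty":0.078,"tz":0.007,"claw":0},{"wx":0.3,"wy":0,"wz":0.2,"tx":0.208,"ty":0.078,"tz":0.007,"claw":0}]'; python3 - <<'E'
from h import *
from workcell import bot
cv2.imwrite('pics/w4.png',bot.grab_frame('wrist'))
goto(.4848,-.2503,.041,90)
E
```

```text
clock: 2.5
position: [0.4843, -0.2505, 0.1203]
tool_rot: [2.2, 1.57, -0.943]
force: [-0.0, -0.2, 0.3]
grip_width: 0.0855
t [ 0.08   -0.0004  0.0002] w [-0.07 -0.1  -0.06] | p [ 0.4849 -0.2506  0.121 ] grip 0.085 t 2.55 q7 -1.28
```

View pics/w4.png

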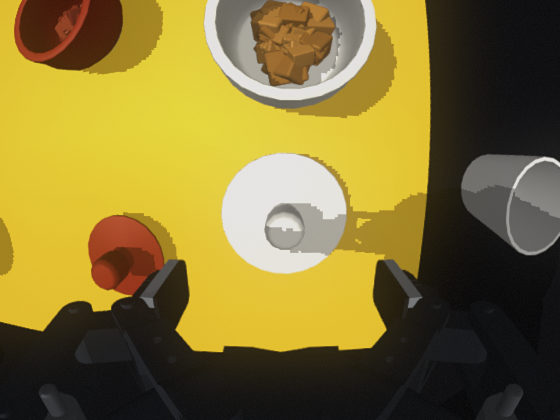

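```bash
python3 -m creep '[{"wx":0,"wy":0,"wz":0,"tx":0.02,"ty":0,"tz":0,"claw":0},{"wx":0,"wy":0,"wz":0,"tx":0.045,"ty":0,"tz":0,"claw":0},{"wx":0,"wy":0,"wz":0,"tx":0.065,"ty":0,"tz":0,"claw":0},{"wx":0,"wy":0,"wz":0,"tx":0.08,"ty":0,"tz":0,"claw":0},{"wx":0,"wy":0,"wz":0,"tx":0.08,"ty":0,"tz":0,"claw":0.5},{"wx":0,"wy":0,"wz":0,"tx":0.08,"ty":0,"tz":0,"claw":0.8},{"wx":0,"wy":0,"wz":0,"tx":0.08,"ty":0,"tz":0,"claw":0.8},{"wx":0,"wy":0,"wz":0,"tx":0.08,"ty":0,"tz":0,"claw":0.8}]' 40
```

```text
clock: 3.35
position: [0.4855, -0.251, 0.042]
tool_rot: [2.666, 1.567, -0.477]
force: [-0.6, -5.4, 3.5]
grip_width: 0.0283
```

```bash
python3 -m creep '[{"wx":0,"wy":0,"wz":0,"tx":0,"ty":0,"tz":0,"claw":1},{"wx":0,"wy":0,"wz":0,"tx":0,"ty":0,"tz":0,"claw":1},{"wx":0,"wy":0,"wz":0,"tx":0,"ty":0,"tz":0,"claw":1},{"wx":0,"wy":0,"wz":0,"tx":-0.005,"ty":0,"tz":0,"claw":1},{"wx":0,"wy":0,"wz":0,"tx":-0.01,"ty":0,"tz":0,"claw":1}]' 40; python3 - <<'E'
from h import *
from workcell import bot
cv2.imwrite('pics/w5.png',bot.grab_frame('wrist'))
goto(.4848,-.2503,.16,90);print(bot.observe()['force'])
E
```

```text
clock: 3.85
position: [0.4854, -0.2509, 0.0523]
tool_rot: [2.657, 1.568, -0.486]
force: [-1.0, -0.3, -1.6]
grip_width: 0.0244
t [-0.1069 -0.0006  0.0006] w [-0.08 -0.22 -0.11] | p [ 0.4858 -0.2511  0.0531] grip 0.0245 t 3.9 q7 -1.29
[ 0.94463011 -0.65028556  0.26881527]
```

View pics/w5.png

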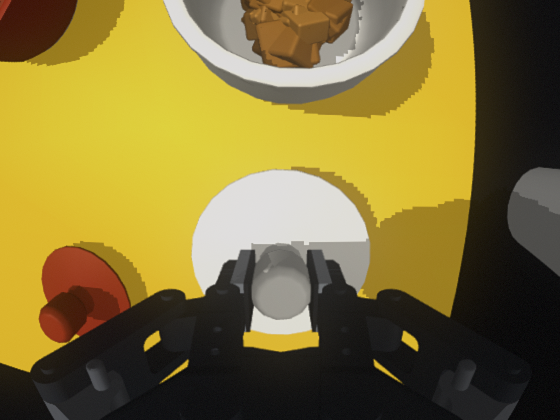

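```bash
python3 -m creep '[{"wx":0,"wy":0,"wz":0,"tx":-0.03,"ty":0,"tz":0,"claw":1},{"wx":0,"wy":0,"wz":0,"tx":-0.07,"ty":0,"tz":0,"claw":1},{"wx":0,"wy":0,"wz":0,"tx":-0.1,"ty":0.001,"tz":-0.02,"claw":1},{"wx":0,"wy":0,"wz":0,"tx":-0.107,"ty":0.002,"tz":-0.05,"claw":1},{"wx":0,"wy":0,"wz":0,"tx":-0.107,"ty":0.0025,"tz":-0.085,"claw":1},{"wx":0,"wy":0,"wz":0,"tx":-0.107,"ty":0.0025,"tz":-0.11,"claw":1},{"wx":0,"wy":0,"wz":0,"tx":-0.107,"ty":0.0025,"tz":-0.125,"claw":1},{"wx":0,"wy":0,"wz":0,"tx":-0.107,"ty":0.0025,"tz":-0.125,"claw":1}]' ; python3 - <<'E'
from h import *
from workcell import bot
cv2.imwrite('pics/w6.png',bot.grab_frame('wrist'));cv2.imwrite('pics/s6.png',bot.grab_frame('scene')[165:350,120:470].repeat(2,0).repeat(2,1))
goto(.6108,-.2537,.107,90);print(bot.observe()['force'])
E
```

```text
clock: 4.7
position: [0.6118, -0.2529, 0.1604]
tool_rot: [2.801, 1.566, -0.34]
force: [-0.4, 0.0, -1.7]
grip_width: 0.0244
t [ 0.0534  0.     -0.0008] w [-0.08 -0.18 -0.11] | p [ 0.6099 -0.2536  0.1604] grip 0.0244 t 4.8 q7 -1.32
[-0.58223978 -0.35619939 -1.74408661]
```

View pics/w6.png

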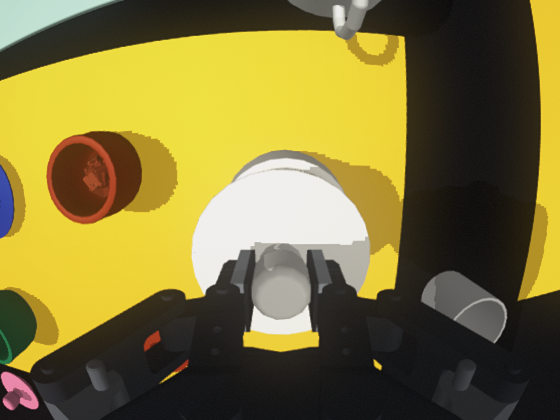

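View pics/s6.png

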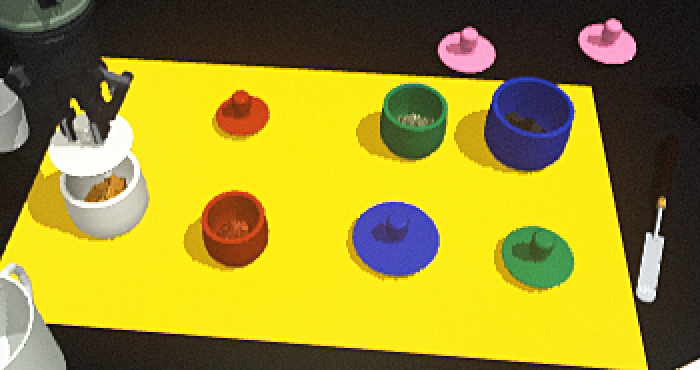

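```bash
cat > lidhand.py <<'E'
# held lid centre relative to TCP, from a wrist picture taken now
from h import *
from workcell import bot
import sys
col=sys.argv[1];name=sys.argv[2];off=float(sys.argv[3])
d,h=D[col]
c=bot.get_calibration('wrist');s,R=state();im=bot.grab_frame('wrist');cv2.imwrite(f'pics/{name}.png',im)
z=s['position'][2]-off+.018
big=cv2.resize(im,None,fx=4,fy=4,interpolation=cv2.INTER_CUBIC)
m=mask(big,col);n,l,st,ce=cv2.connectedComponentsWithStats(m)
lab=l[4*215:4*235,4*255:4*305];lab=lab[lab>0]
i=np.bincount(lab).argmax()
cn,_=cv2.findContours((l==i).astype(np.uint8),cv2.RETR_EXTERNAL,cv2.CHAIN_APPROX_NONE)
q=(max(cn,key=cv2.contourArea)[:,0]+.5)/4-.5
P,C=castw(c,q,z)
P=P[(q[:,1]<285)]
p=s['position'][:2]
P=P[np.abs(np.hypot(*(P-p).T)-d/2)<.007]
for it in range(2):
    fr=least_squares(lambda x:np.hypot(P[:,0]-x[0],P[:,1]-x[1])-x[2],np.r_[p,d/2],loss='soft_l1',f_scale=.0005)
print('TCP',p.round(4),'lid',fr.x.round(4),'off',(fr.x[:2]-p).round(4),len(P),np.abs(fr.fun).mean().round(4))
E
python3 lidhand.py white w7 .042
```

```text
TCP [ 0.6099 -0.2536] lid [ 0.6122 -0.252   0.0453] off [0.0023 0.0016] 1092 0.0014
```

```bash
python3 -m creep '[{"wx":0,"wy":0,"wz":0,"tx":0.015,"ty":0,"tz":0,"claw":1},{"wx":0,"wy":0,"wz":0,"tx":0.03,"ty":0,"tz":0,"claw":1},{"wx":0,"wy":0,"wz":0,"tx":0.042,"ty":0,"tz":0,"claw":1},{"wx":0,"wy":0,"wz":0,"tx":0.048,"ty":0,"tz":0,"claw":1},{"wx":0,"wy":0,"wz":0,"tx":0.052,"ty":0,"tz":0,"claw":1},{"wx":0,"wy":0,"wz":0,"tx":0.054,"ty":0,"tz":0,"claw":1}]' ; python3 lidhand.py white w8 .042
```

```text
clock: 5.45
position: [0.6098, -0.2538, 0.1062]
tool_rot: [2.577, 1.567, -0.567]
force: [-0.0, -0.4, -1.6]
grip_width: 0.0245
TCP [ 0.6098 -0.2538] lid [ 0.6157 -0.2527  0.0453] off [0.006  0.0011] 1327 0.0013
```

View pics/w8.png

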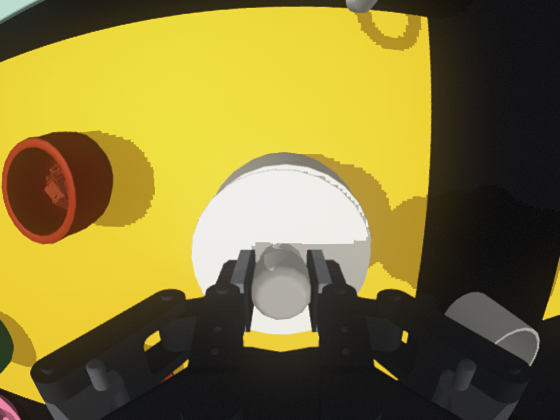

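```bash
python3 -m creep '[{"wx":0,"wy":0,"wz":0,"tx":0.0015,"ty":0,"tz":0,"claw":1},{"wx":0,"wy":0,"wz":0,"tx":0.003,"ty":0,"tz":0,"claw":1},{"wx":0,"wy":0,"wz":0,"tx":0.003,"ty":0,"tz":0,"claw":1}]'
```

```text
clock: 5.8
position: [0.6101, -0.2541, 0.1041]
tool_rot: [2.62, 1.566, -0.524]
force: [-2.0, -0.3, 6.2]
grip_width: 0.0243
```

```bash
python3 -m creep '[{"wx":0,"wy":0,"wz":0,"tx":0,"ty":0,"tz":0,"claw":0.65},{"wx":0,"wy":0,"wz":0,"tx":0,"ty":0,"tz":0,"claw":0.5},{"wx":0,"wy":0,"wz":0,"tx":0,"ty":0,"tz":0,"claw":0.4},{"wx":0,"wy":0,"wz":0,"tx":-0.01,"ty":0,"tz":0,"claw":0.3},{"wx":0,"wy":0,"wz":0,"tx":-0.04,"ty":0,"tz":0,"claw":0.2},{"wx":0,"wy":0,"wz":0,"tx":-0.08,"ty":0,"tz":0,"claw":0},{"wx":0,"wy":0,"wz":0,"tx":-0.1,"ty":0,"tz":0,"claw":0},{"wx":0,"wy":0,"wz":0,"tx":-0.1,"ty":0,"tz":0,"claw":0}]'; python3 - <<'E'
from h import *
from workcell import bot
cv2.imwrite('pics/w9.png',bot.grab_frame('wrist'));cv2.imwrite('pics/s9.png',cv2.resize(bot.grab_frame('scene')[200:320,100:280],None,fx=4,fy=4))
goto(.4503,-.1175,.20,90);print(bot.observe()['force'])
E
```

```text
clock: 6.6
position: [0.6111, -0.2543, 0.2082]
tool_rot: [2.72, 1.561, -0.424]
force: [0.4, -0.6, -0.0]
grip_width: 0.0855
t [ 0.0036 -0.136   0.1597] w [-0.1  -0.28 -0.15] | p [ 0.6097 -0.2538  0.2047] grip 0.0851 t 6.7 q7 -1.32
[-0.02042494 -0.54638583 -0.52824582]
```

View pics/w9.png

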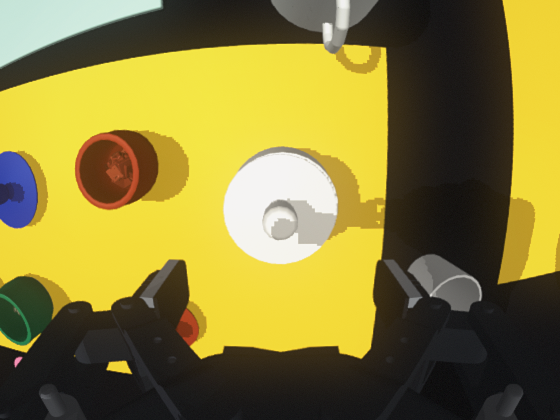

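View pics/s9.png

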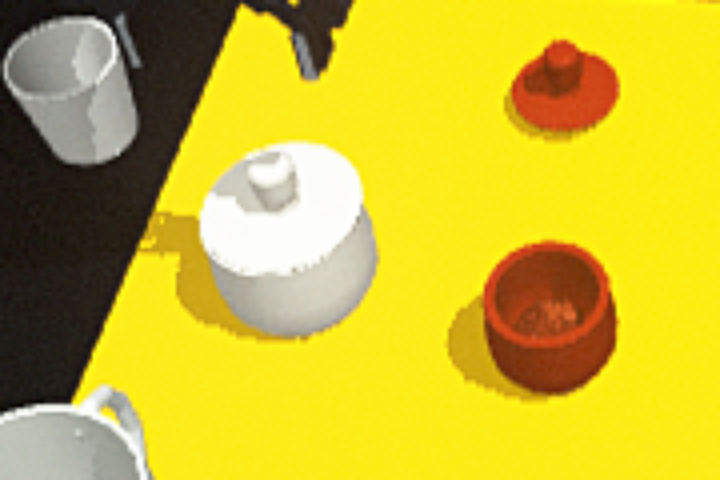

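```bash
python3 -m creep '[{"wx":0,"wy":0,"wz":0,"tx":0,"ty":-0.02,"tz":0.02,"claw":0},{"wx":0,"wy":0,"wz":0,"tx":0,"ty":-0.048,"tz":0.053,"claw":0},{"wx":0,"wy":0,"wz":0,"tx":0.005,"ty":-0.078,"tz":0.09,"claw":0},{"wx":0,"wy":0,"wz":0,"tx":0.02,"ty":-0.105,"tz":0.125,"claw":0},{"wx":0,"wy":0,"wz":0,"tx":0.04,"ty":-0.125,"tz":0.15,"claw":0},{"wx":0,"wy":0,"wz":0,"tx":0.07,"ty":-0.136,"tz":0.16,"claw":0},{"wx":0,"wy":0,"wz":0,"tx":0.084,"ty":-0.136,"tz":0.16,"claw":0},{"wx":0,"wy":0,"wz":0,"tx":0.084,"ty":-0.136,"tz":0.16,"claw":0}]'; python3 - <<'E'
from h import *
from workcell import bot
cv2.imwrite('pics/w10.png',bot.grab_frame('wrist'))
goto(.4500,-.1175,.041,90)
E
```

```text
clock: 7.5
position: [0.449, -0.1172, 0.1178]
tool_rot: [2.039, 1.569, -1.104]
force: [1.2, 0.0, -0.5]
grip_width: 0.0853
t [ 0.0779 -0.0003  0.    ] w [-0.09 -0.15 -0.13] | p [ 0.4498 -0.1176  0.1189] grip 0.085 t 7.55 q7 -1.54
```

View pics/w10.png

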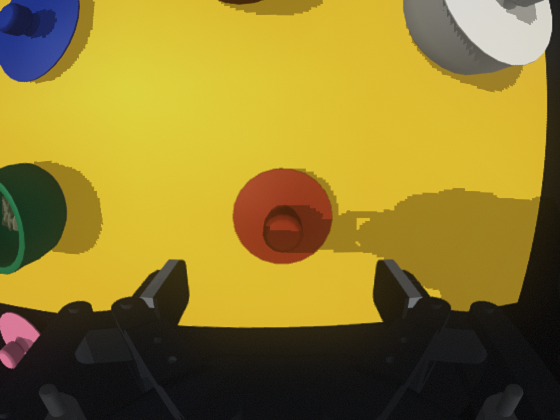

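Brick-red lid is centred under the gripper (knob at 283,228, as the white one was). Descend and close.

```bash
python3 -m creep '[{"wx":0,"wy":0,"wz":0,"tx":0.02,"ty":0,"tz":0,"claw":0},{"wx":0,"wy":0,"wz":0,"tx":0.045,"ty":0,"tz":0,"claw":0},{"wx":0,"wy":0,"wz":0,"tx":0.065,"ty":0,"tz":0,"claw":0},{"wx":0,"wy":0,"wz":0,"tx":0.078,"ty":0,"tz":0,"claw":0.2},{"wx":0,"wy":0,"wz":0,"tx":0.078,"ty":0,"tz":0,"claw":0.5},{"wx":0,"wy":0,"wz":0,"tx":0.078,"ty":0,"tz":0,"claw":0.8},{"wx":0,"wy":0,"wz":0,"tx":0.078,"ty":0,"tz":0,"claw":1},{"wx":0,"wy":0,"wz":0,"tx":0.078,"ty":0,"tz":0,"claw":1}]' 40;python3 -m creep '[{"wx":0,"wy":0,"wz":0,"tx":0,"ty":0,"tz":0,"claw":1},{"wx":0,"wy":0,"wz":0,"tx":0,"ty":0,"tz":0,"claw":1}]'; python3 - <<'E'
from h import *
goto(.6427,-.0892,.16,90)
E
```

```text
clock: 8.35
position: [0.4507, -0.1181, 0.0419]
tool_rot: [2.582, 1.566, -0.562]
force: [-0.6, -1.3, 7.4]
grip_width: 0.0244
clock: 8.55
position: [0.451, -0.1182, 0.0425]
tool_rot: [2.648, 1.565, -0.496]
force: [0.7, 0.0, -0.8]
grip_width: 0.024
t [-0.1165 -0.0291 -0.1922] w [-0.12 -0.31 -0.16] | p [ 0.451  -0.1182  0.0425] grip 0.024 t 8.55 q7 -1.57
```

```bash
python3 -m creep '[{"wx":0,"wy":0,"wz":0,"tx":-0.025,"ty":0,"tz":0,"claw":1},{"wx":0,"wy":0,"wz":0,"tx":-0.065,"ty":0,"tz":-0.01,"claw":1},{"wx":0,"wy":0,"wz":0,"tx":-0.09,"ty":-0.005,"tz":-0.045,"claw":1},{"wx":0,"wy":0,"wz":0,"tx":-0.1,"ty":-0.012,"tz":-0.085,"claw":1},{"wx":0,"wy":0,"wz":0,"tx":-0.1,"ty":-0.019,"tz":-0.125,"claw":1},{"wx":0,"wy":0,"wz":0,"tx":-0.1,"ty":-0.026,"tz":-0.16,"claw":1},{"wx":0,"wy":-0.3,"wz":0,"tx":-0.1,"ty":-0.029,"tz":-0.185,"claw":1},{"wx":0,"wy":-0.3,"wz":0,"tx":-0.1,"ty":-0.029,"tz":-0.193,"claw":1}]'; python3 -m creep '[{"wx":0,"wy":0,"wz":0,"tx":0,"ty":0,"tz":0,"claw":1}]';python3 lidhand.py brown w11 .042;  python3 - <<'E'
from h import *
goto(.6430,-.0892,.094,90)
E
```

```text
clock: 9.35
position: [0.6454, -0.0883, 0.1432]
tool_rot: [1.83, 1.568, -1.312]
force: [-0.8, 0.6, -1.0]
grip_width: 0.0246
clock: 9.45
position: [0.6455, -0.0883, 0.1429]
tool_rot: [1.652, 1.568, -1.49]
force: [-1.3, -1.5, -1.4]
grip_width: 0.0244
TCP [ 0.6455 -0.0883] lid [ 0.6482 -0.0873  0.0347] off [0.0027 0.001 ] 1956 0.0018
t [0.0489 0.0008 0.002 ] w [-0.04  0.   -0.13] | p [ 0.645  -0.0883  0.1429] grip 0.0243 t 9.5 q7 -1.6
```

View pics/w11.png

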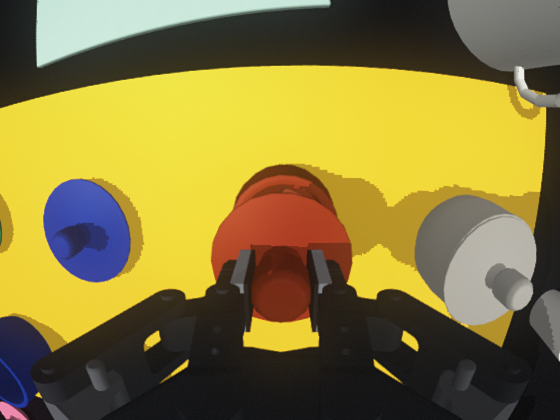

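```bash
python3 -m creep '[{"wx":0,"wy":0,"wz":0,"tx":0.012,"ty":0.001,"tz":0.002,"claw":1},{"wx":0,"wy":0,"wz":0,"tx":0.027,"ty":0.001,"tz":0.002,"claw":1},{"wx":0,"wy":0,"wz":0,"tx":0.038,"ty":0.001,"tz":0.002,"claw":1},{"wx":0,"wy":0,"wz":0,"tx":0.044,"ty":0.001,"tz":0.002,"claw":1},{"wx":0,"wy":0,"wz":0,"tx":0.048,"ty":0.001,"tz":0.002,"claw":1},{"wx":0,"wy":0,"wz":0,"tx":0.048,"ty":0.001,"tz":0.002,"claw":1}]'; python3 - <<'E'
from h import *
from workcell import bot
cv2.imwrite('pics/w12.png',bot.grab_frame('wrist'))
goto(.6430,-.0892,.091,90);print(bot.observe()['force'])
E
```

```text
clock: 10.1
position: [0.6429, -0.0894, 0.0944]
tool_rot: [1.339, 1.569, -1.804]
force: [-0.5, -0.4, -1.8]
grip_width: 0.0241
t [ 0.0039 -0.0002  0.    ] w [-0.04  0.   -0.13] | p [ 0.643  -0.0894  0.0949] grip 0.0245 t 10.15 q7 -1.6
[ 0.34453227 -0.70796982 -2.14383021]
```

View pics/w12.png

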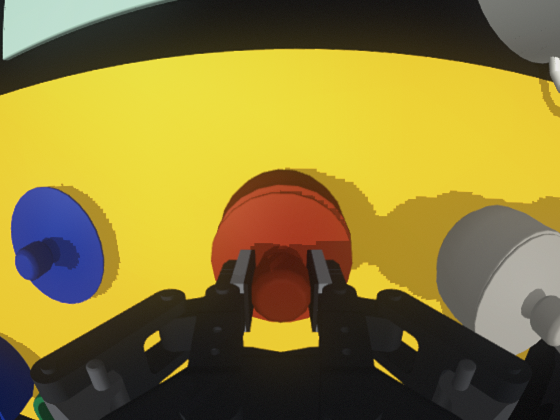

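```bash
python3 -m creep '[{"wx":0,"wy":0,"wz":0,"tx":0.0015,"ty":0,"tz":0,"claw":1},{"wx":0,"wy":0,"wz":0,"tx":0.003,"ty":0,"tz":0,"claw":1},{"wx":0,"wy":0,"wz":0,"tx":0.0035,"ty":0,"tz":0,"claw":1},{"wx":0,"wy":0,"wz":0,"tx":0.0035,"ty":0,"tz":0,"claw":1}]'
```

```text
clock: 10.55
position: [0.6434, -0.0895, 0.0919]
tool_rot: [1.936, 1.568, -1.207]
force: [-0.5, -0.9, 5.2]
grip_width: 0.0245
```

Contact at the expected seated height (0.092). Release.

```bash
python3 -m creep '[{"wx":0,"wy":0,"wz":0,"tx":0,"ty":0,"tz":0,"claw":0.65},{"wx":0,"wy":0,"wz":0,"tx":0,"ty":0,"tz":0,"claw":0.5},{"wx":0,"wy":0,"wz":0,"tx":0,"ty":0,"tz":0,"claw":0.4},{"wx":0,"wy":0,"wz":0,"tx":-0.01,"ty":0,"tz":0,"claw":0.3},{"wx":0,"wy":0,"wz":0,"tx":-0.04,"ty":0,"tz":0,"claw":0.2},{"wx":0,"wy":0,"wz":0,"tx":-0.08,"ty":0,"tz":0,"claw":0},{"wx":0,"wy":0,"wz":0,"tx":-0.11,"ty":0,"tz":0,"claw":0},{"wx":0,"wy":0,"wz":0,"tx":-0.12,"ty":0,"tz":0,"claw":0}]'; python3 - <<'E'
from h import *
goto(.50,.16,.33,90)
E
```

```text
clock: 11.35
position: [0.6445, -0.0893, 0.2161]
tool_rot: [2.704, 1.565, -0.439]
force: [-0.4, -0.1, -0.1]
grip_width: 0.0852
t [-0.1154 -0.2488  0.1441] w [-0.06 -0.33 -0.15] | p [ 0.6445 -0.0893  0.2161] grip 0.0852 t 11.35 q7 -1.58
```

```bash
python3 -m creep '[{"wx":0,"wy":0,"wz":0,"tx":-0.01,"ty":-0.02,"tz":0.01,"claw":0},{"wx":0,"wy":0,"wz":0,"tx":-0.028,"ty":-0.055,"tz":0.03,"claw":0},{"wx":0,"wy":0,"wz":0,"tx":-0.045,"ty":-0.095,"tz":0.053,"claw":0},{"wx":0,"wy":0,"wz":0,"tx":-0.064,"ty":-0.135,"tz":0.077,"claw":0},{"wx":0,"wy":0,"wz":0,"tx":-0.082,"ty":-0.175,"tz":0.1,"claw":0},{"wx":0,"wy":0,"wz":0,"tx":-0.1,"ty":-0.215,"tz":0.124,"claw":0},{"wx":0,"wy":-0.3,"wz":0,"tx":-0.11,"ty":-0.24,"tz":0.14,"claw":0},{"wx":0,"wy":-0.3,"wz":0,"tx":-0.115,"ty":-0.249,"tz":0.144,"claw":0}]';python3 -m creep '[{"wx":0,"wy":0,"wz":0,"tx":0,"ty":0,"tz":0,"claw":0},{"wx":0,"wy":0,"wz":0,"tx":0,"ty":0,"tz":0,"claw":0},{"wx":0,"wy":0,"wz":0,"tx":0,"ty":0,"tz":0,"claw":0}]'; python3 - <<'E'
from h import *
from workcell import bot
import pickle
c=bot.get_calibration('wrist');im=bot.grab_frame('wrist');cv2.imwrite('pics/w13.png',im);pickle.dump(c,open('w13.pkl','wb'))
goto(.50,.16,.33,90);print(bot.observe()['qd'].round(3))
E
```

```text
clock: 12.15
position: [0.4984, 0.1631, 0.331]
tool_rot: [2.269, 1.569, -0.87]
force: [1.0, 0.1, -0.5]
grip_width: 0.0856
clock: 12.45
position: [0.4989, 0.1617, 0.3304]
tool_rot: [1.864, 1.568, -1.277]
force: [0.2, 0.4, -0.3]
grip_width: 0.0854
t [ 0.0004  0.0017 -0.0011] w [ 0.06 -0.03 -0.13] | p [0.4989 0.1617 0.3304] grip 0.0854 t 12.5 q7 -2.06
[-0.    -0.002 -0.001 -0.    -0.001  0.003 -0.003]
```

View pics/w13.png

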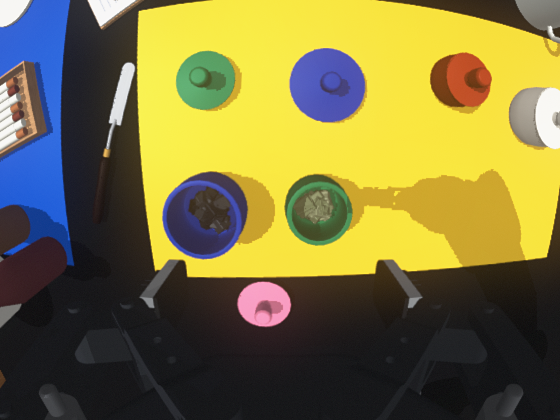

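```bash
python3 mw.py w13 lid_blue,327,85 jar_green,319,212 lid_green,205,80 jar_blue,203,215; python3 - <<'E'
from h import *
goto(.622,.098,.12,90)
E
```

```text
lid_blue known r [0.62   0.1022] res 0.0006 free [0.6213 0.1007 0.0504] vs 0.052 res 0.0001
jar_green known r [0.4582 0.1154] res 0.0007 free [0.4558 0.1145 0.0399] vs 0.042 res 0.0003
lid_green known r [0.6285 0.2638] res 0.0006 free [0.6297 0.2656 0.0403] vs 0.042 res 0.0001
jar_blue known r [0.4518 0.2608] res 0.0007 free [0.4503 0.2621 0.0504] vs 0.052 res 0.0001
t [ 0.2106  0.0634 -0.1229] w [ 0.06 -0.03 -0.13] | p [0.4989 0.1617 0.3304] grip 0.0854 t 12.5 q7 -2.06
```

```bash
python3 -m creep '[{"wx":0,"wy":0,"wz":0,"tx":0.02,"ty":0.008,"tz":-0.018,"claw":0},{"wx":0,"wy":0,"wz":0,"tx":0.05,"ty":0.02,"tz":-0.042,"claw":0},{"wx":0,"wy":0,"wz":0,"tx":0.08,"ty":0.035,"tz":-0.068,"claw":0},{"wx":0,"wy":0,"wz":0,"tx":0.115,"ty":0.05,"tz":-0.095,"claw":0},{"wx":0,"wy":0,"wz":0,"tx":0.15,"ty":0.06,"tz":-0.115,"claw":0},{"wx":0,"wy":0,"wz":0,"tx":0.185,"ty":0.061,"tz":-0.123,"claw":0},{"wx":0,"wy":0,"wz":0,"tx":0.21,"ty":0.061,"tz":-0.123,"claw":0},{"wx":0,"wy":0,"wz":0,"tx":0.21,"ty":0.061,"tz":-0.123,"claw":0}]';python3 - <<'E'
from h import *
from workcell import bot
cv2.imwrite('pics/w14.png',bot.grab_frame('wrist'))
goto(.6220,.1005,.041,90)
E
```

```text
clock: 13.3
position: [0.6204, 0.0989, 0.1167]
tool_rot: [0.6, 1.564, -2.541]
force: [-0.9, -0.7, -0.3]
grip_width: 0.0854
t [ 0.0782 -0.0014 -0.0009] w [ 0.01  0.15 -0.18] | p [0.6214 0.0994 0.1192] grip 0.0852 t 13.35 q7 -1.93
```

View pics/w14.png

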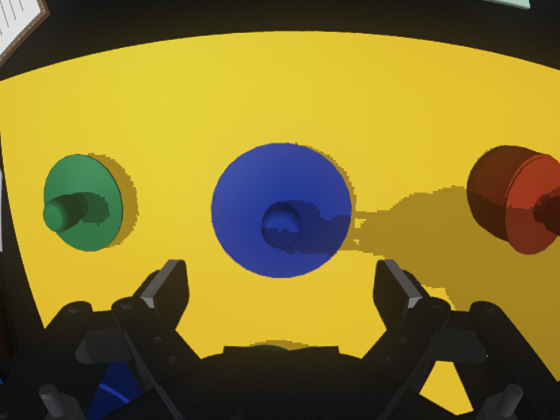

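```bash
python3 -m creep '[{"wx":0,"wy":0,"wz":0,"tx":0.02,"ty":0,"tz":0,"claw":0},{"wx":0,"wy":0,"wz":0,"tx":0.045,"ty":-0.001,"tz":0,"claw":0},{"wx":0,"wy":0,"wz":0,"tx":0.065,"ty":-0.001,"tz":0,"claw":0},{"wx":0,"wy":0,"wz":0,"tx":0.078,"ty":-0.001,"tz":0,"claw":0.2},{"wx":0,"wy":0,"wz":0,"tx":0.078,"ty":-0.001,"tz":0,"claw":0.5},{"wx":0,"wy":0,"wz":0,"tx":0.078,"ty":-0.001,"tz":0,"claw":0.8},{"wx":0,"wy":0,"wz":0,"tx":0.078,"ty":-0.001,"tz":0,"claw":1},{"wx":0,"wy":0,"wz":0,"tx":0.078,"ty":-0.001,"tz":0,"claw":1}]' 45;python3 -m creep '[{"wx":0,"wy":0,"wz":0,"tx":0,"ty":0,"tz":0,"claw":1},{"wx":0,"wy":0,"wz":0,"tx":0,"ty":0,"tz":0,"claw":1}]'; python3 - <<'E'
from h import *
goto(.4510,.2618,.16,90)
E
```

```text
clock: 14.15
position: [0.622, 0.1001, 0.0428]
tool_rot: [1.345, 1.568, -1.797]
force: [-1.7, -1.5, 9.5]
grip_width: 0.0243
clock: 14.35
position: [0.6223, 0.1002, 0.0436]
tool_rot: [1.707, 1.568, -1.435]
force: [0.2, 0.1, -0.8]
grip_width: 0.0244
t [-0.1169 -0.1613  0.1713] w [-0.01 -0.02 -0.15] | p [0.6223 0.1002 0.0436] grip 0.0244 t 14.35 q7 -1.95
```

```bash
python3 -m creep '[{"wx":0,"wy":0,"wz":0,"tx":-0.025,"ty":0,"tz":0,"claw":1},{"wx":0,"wy":0,"wz":0,"tx":-0.065,"ty":0,"tz":0,"claw":1},{"wx":0,"wy":0,"wz":0,"tx":-0.1,"ty":-0.015,"tz":0.015,"claw":1},{"wx":0,"wy":0,"wz":0,"tx":-0.117,"ty":-0.04,"tz":0.042,"claw":1},{"wx":0,"wy":0,"wz":0,"tx":-0.117,"ty":-0.068,"tz":0.072,"claw":1},{"wx":0,"wy":0,"wz":0,"tx":-0.117,"ty":-0.096,"tz":0.102,"claw":1},{"wx":0,"wy":0,"wz":0,"tx":-0.117,"ty":-0.124,"tz":0.132,"claw":1},{"wx":0,"wy":0,"wz":0,"tx":-0.117,"ty":-0.145,"tz":0.155,"claw":1}]'; python3 - <<'E'
from h import *
goto(.4510,.2618,.16,90)
E
```

```text
clock: 15.15
position: [0.4655, 0.2472, 0.1605]
tool_rot: [1.795, 1.569, -1.346]
force: [0.5, 0.5, -1.7]
grip_width: 0.024
t [ 0.0005 -0.0146  0.0144] w [ 0.07 -0.03 -0.12] | p [0.4655 0.2472 0.1605] grip 0.024 t 15.15 q7 -2.28
```

```bash
python3 -m creep '[{"wx":0,"wy":0,"wz":0,"tx":0,"ty":-0.01,"tz":0.01,"claw":1},{"wx":0,"wy":0,"wz":0,"tx":0,"ty":-0.0145,"tz":0.0145,"claw":1},{"wx":0,"wy":0,"wz":0,"tx":0,"ty":-0.0145,"tz":0.0145,"claw":1},{"wx":0,"wy":0,"wz":0,"tx":0,"ty":-0.0145,"tz":0.0145,"claw":1}]'; python3 - <<'E'
from h import *
from workcell import bot
goto(.4510,.2618,.112,90)
cv2.imwrite('pics/w15.png',bot.grab_frame('wrist'));cv2.imwrite('pics/s15.png',cv2.resize(bot.grab_frame('scene')[165:315,290:470],None,fx=4,fy=4))
E
```

```text
clock: 15.55
position: [0.4517, 0.2608, 0.1605]
tool_rot: [1.885, 1.568, -1.257]
force: [-0.3, -1.0, -0.9]
grip_width: 0.0244
t [ 0.0485 -0.0011  0.0007] w [ 0.01 -0.05 -0.14] | p [0.4517 0.2608 0.1605] grip 0.0244 t 15.55 q7 -2.32
```

View pics/w15.png

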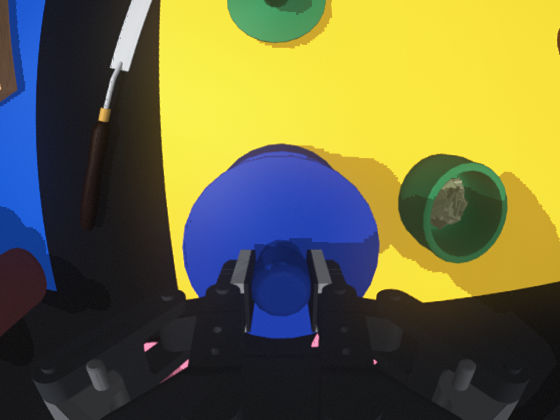

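View pics/s15.png

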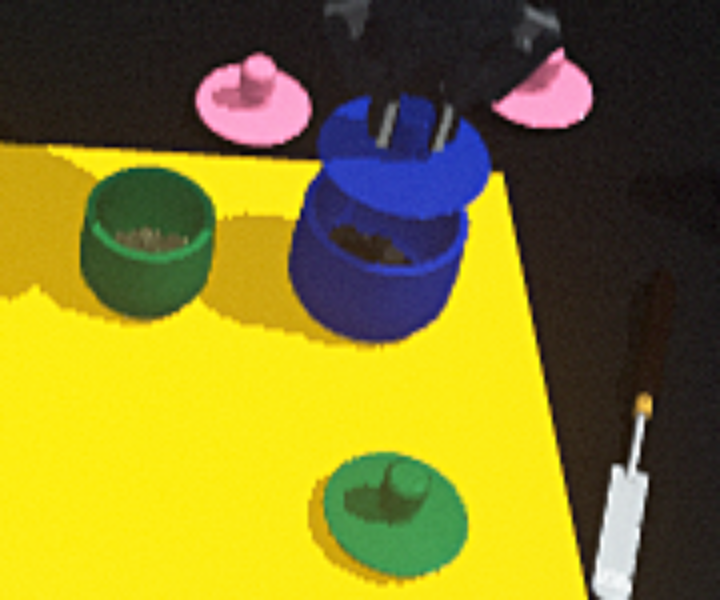

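```bash
python3 -m creep '[{"wx":0,"wy":0,"wz":0,"tx":0.012,"ty":0,"tz":0.0005,"claw":1},{"wx":0,"wy":0,"wz":0,"tx":0.027,"ty":0,"tz":0.0005,"claw":1},{"wx":0,"wy":0,"wz":0,"tx":0.038,"ty":0,"tz":0.0005,"claw":1},{"wx":0,"wy":0,"wz":0,"tx":0.044,"ty":0,"tz":0.0005,"claw":1},{"wx":0,"wy":0,"wz":0,"tx":0.048,"ty":0,"tz":0.0005,"claw":1},{"wx":0,"wy":0,"wz":0,"tx":0.048,"ty":0,"tz":0.0005,"claw":1}]'; python3 - <<'E'
from h import *
from workcell import bot
cv2.imwrite('pics/w16.png',bot.grab_frame('wrist'))
s=bot.observe();print(s['force'],s['moment'])
E
```

```text
clock: 16.25
position: [0.4512, 0.2605, 0.112]
tool_rot: [1.625, 1.568, -1.517]
force: [0.3, 0.2, -1.2]
grip_width: 0.0243
[ 0.06686042 -0.87834713 -1.95312647] [-0.01388505 -0.02054888 -0.01732815]
```

View pics/w16.png

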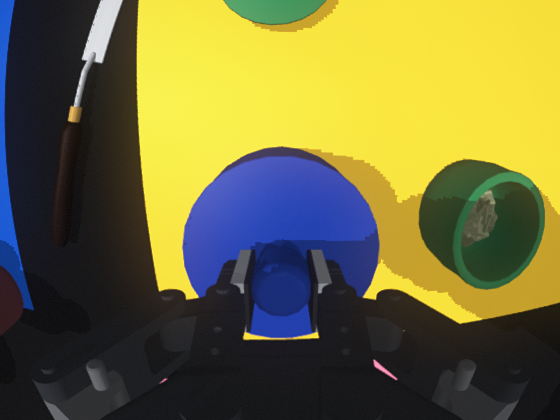

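```bash
python3 -m creep '[{"wx":0,"wy":0,"wz":0,"tx":0.0015,"ty":0,"tz":0,"claw":1},{"wx":0,"wy":0,"wz":0,"tx":0.003,"ty":0,"tz":0,"claw":1},{"wx":0,"wy":0,"wz":0,"tx":0.0035,"ty":0,"tz":0,"claw":1},{"wx":0,"wy":0,"wz":0,"tx":0.0035,"ty":0,"tz":0,"claw":1}]'
```

```text
clock: 16.7
position: [0.4513, 0.2606, 0.109]
tool_rot: [1.849, 1.568, -1.293]
force: [-0.0, 1.0, -0.8]
grip_width: 0.0245
```

```bash
python3 -m creep '[{"wx":0,"wy":0,"wz":0,"tx":0.001,"ty":0,"tz":0,"claw":1},{"wx":0,"wy":0,"wz":0,"tx":0.002,"ty":0,"tz":0,"claw":1},{"wx":0,"wy":0,"wz":0,"tx":0.002,"ty":0,"tz":0,"claw":1}]'
```

```text
clock: 17.0
position: [0.4515, 0.2607, 0.1085]
tool_rot: [2.209, 1.568, -0.933]
force: [-10.0, -5.3, 33.6]
grip_width: 0.0241
```

```bash
python3 -m creep '[{"wx":0,"wy":0,"wz":0,"tx":-0.001,"ty":0,"tz":0,"claw":1},{"wx":0,"wy":0,"wz":0,"tx":-0.001,"ty":0,"tz":0,"claw":1}]'
```

```text
clock: 17.2
position: [0.4517, 0.2608, 0.1098]
tool_rot: [2.455, 1.568, -0.687]
force: [0.0, 0.6, -1.7]
grip_width: 0.0242
```

```bash
python3 -m creep '[{"wx":0,"wy":0,"wz":0,"tx":0.001,"ty":0,"tz":0,"claw":1},{"wx":0,"wy":0,"wz":0,"tx":0.001,"ty":0,"tz":0,"claw":1}]';python3 -m creep '[{"wx":0,"wy":0,"wz":0,"tx":0,"ty":0,"tz":0,"claw":0.65},{"wx":0,"wy":0,"wz":0,"tx":0,"ty":0,"tz":0,"claw":0.5},{"wx":0,"wy":0,"wz":0,"tx":0,"ty":0,"tz":0,"claw":0.4},{"wx":0,"wy":0,"wz":0,"tx":-0.01,"ty":0,"tz":0,"claw":0.3},{"wx":0,"wy":0,"wz":0,"tx":-0.04,"ty":0,"tz":0,"claw":0.2},{"wx":0,"wy":0,"wz":0,"tx":-0.08,"ty":0,"tz":0,"claw":0},{"wx":0,"wy":0,"wz":0,"tx":-0.1,"ty":0,"tz":0,"claw":0},{"wx":0,"wy":0,"wz":0,"tx":-0.1,"ty":0,"tz":0,"claw":0}]'; python3 - <<'E'
from h import *
from workcell import bot
goto(.6300,.2650,.12,90)
cv2.imwrite('pics/w17.png',bot.grab_frame('wrist'));cv2.imwrite('pics/s17.png',cv2.resize(bot.grab_frame('scene')[165:315,290:470],None,fx=4,fy=4))
E
```

```text
clock: 17.4
position: [0.4517, 0.261, 0.1087]
tool_rot: [2.514, 1.568, -0.628]
force: [0.3, -0.2, 1.4]
grip_width: 0.0242
clock: 18.2
position: [0.4526, 0.2618, 0.2121]
tool_rot: [-2.967, 1.564, 0.174]
force: [-0.6, -0.2, -1.0]
grip_width: 0.0854
t [ 0.0933 -0.0032 -0.1768] w [-0.04 -0.37  0.07] | p [0.4526 0.2618 0.2121] grip 0.0854 t 18.2 q7 -2.3
```

View pics/w17.png

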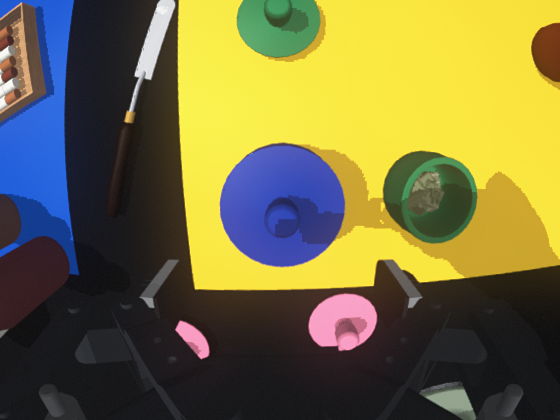

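View pics/s17.png

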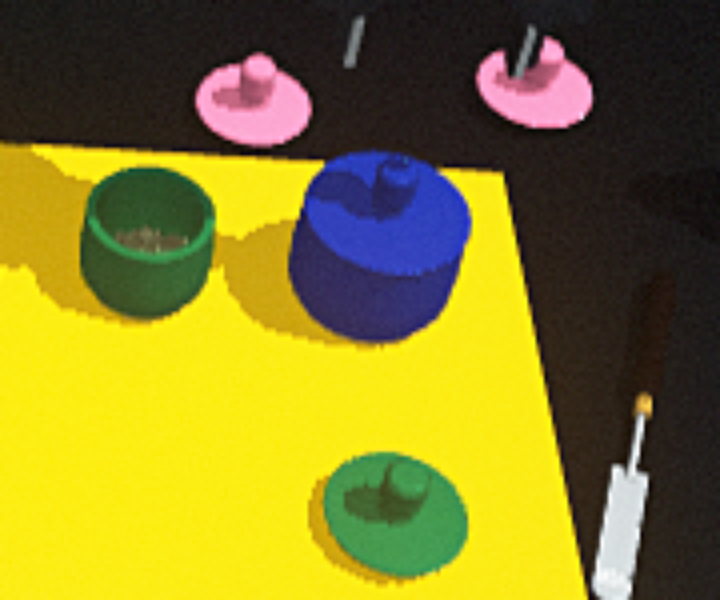

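```bash
python3 -m creep '[{"wx":0,"wy":0,"wz":0,"tx":0,"ty":0,"tz":-0.02,"claw":0},{"wx":0,"wy":0,"wz":0,"tx":0,"ty":0,"tz":-0.055,"claw":0},{"wx":0,"wy":-0.3,"wz":0,"tx":0.015,"ty":-0.001,"tz":-0.095,"claw":0},{"wx":0,"wy":-0.3,"wz":0,"tx":0.035,"ty":-0.002,"tz":-0.13,"claw":0},{"wx":0,"wy":-0.3,"wz":0,"tx":0.06,"ty":-0.003,"tz":-0.16,"claw":0},{"wx":0,"wy":-0.3,"wz":0,"tx":0.085,"ty":-0.003,"tz":-0.177,"claw":0},{"wx":0,"wy":-0.3,"wz":0,"tx":0.093,"ty":-0.003,"tz":-0.177,"claw":0},{"wx":0,"wy":-0.3,"wz":0,"tx":0.093,"ty":-0.003,"tz":-0.177,"claw":0}]';python3 - <<'E'
from h import *
from workcell import bot
cv2.imwrite('pics/w18.png',bot.grab_frame('wrist'))
goto(.6300,.2650,.041,90)
E
```

```text
clock: 19.1
position: [0.6274, 0.2634, 0.1143]
tool_rot: [0.435, 1.564, -2.707]
force: [-0.2, 0.3, 0.4]
grip_width: 0.0853
t [ 0.0749 -0.0012 -0.0025] w [-0.01  0.24 -0.1 ] | p [0.6278 0.2639 0.1159] grip 0.0854 t 19.15 q7 -2.15
```

View pics/w18.png

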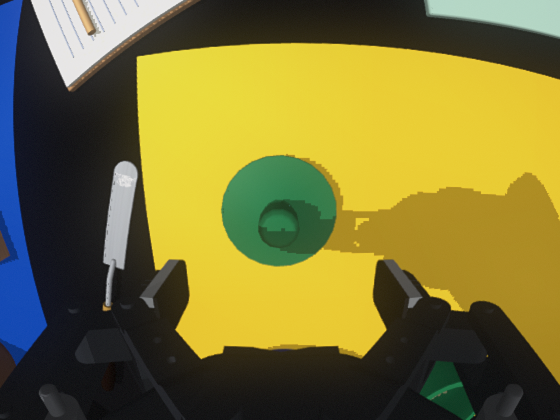

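```bash
python3 - <<'E'
from h import *
from workcell import bot
T=bot.get_calibration('top')
print(cast(T,[(162,150),(155,165),(150,180),(138,212)],.01)[0].round(3))
E
```

```text
[[0.651 0.383]
 [0.6   0.402]
 [0.549 0.414]
 [0.444 0.444]]
```

Knife edge is 60 mm beyond the outer finger, so it is safe. Descend and grip the green lid.

```bash
python3 -m creep '[{"wx":0,"wy":0.2,"wz":0,"tx":0.02,"ty":-0.001,"tz":-0.002,"claw":0},{"wx":0,"wy":0.2,"wz":0,"tx":0.045,"ty":-0.001,"tz":-0.002,"claw":0},{"wx":0,"wy":0.2,"wz":0,"tx":0.063,"ty":-0.001,"tz":-0.002,"claw":0},{"wx":0,"wy":0.2,"wz":0,"tx":0.074,"ty":-0.001,"tz":-0.002,"claw":0.2},{"wx":0,"wy":0.2,"wz":0,"tx":0.074,"ty":-0.001,"tz":-0.002,"claw":0.5},{"wx":0,"wy":0.2,"wz":0,"tx":0.074,"ty":-0.001,"tz":-0.002,"claw":0.8},{"wx":0,"wy":0.2,"wz":0,"tx":0.074,"ty":-0.001,"tz":-0.002,"claw":1},{"wx":0,"wy":0.2,"wz":0,"tx":0.074,"ty":-0.001,"tz":-0.002,"claw":1}]' 45;python3 -m creep '[{"wx":0,"wy":0,"wz":0,"tx":0,"ty":0,"tz":0,"claw":1},{"wx":0,"wy":0,"wz":0,"tx":0,"ty":0,"tz":0,"claw":1}]'; python3 - <<'E'
from h import *
goto(.4565,.1140,.15,90)
E
```

```text
clock: 19.95
position: [0.6301, 0.2648, 0.0432]
tool_rot: [2.112, 1.569, -1.03]
force: [-1.1, -1.7, 5.5]
grip_width: 0.024
clock: 20.15
position: [0.6304, 0.265, 0.0439]
tool_rot: [2.656, 1.569, -0.486]
force: [0.7, 0.0, -1.4]
grip_width: 0.0244
t [-0.1062  0.1511  0.1737] w [-0.03 -0.09 -0.05] | p [0.6304 0.265  0.0439] grip 0.0244 t 20.15 q7 -2.16
```

```bash
python3 -m creep '[{"wx":0,"wy":0,"wz":0,"tx":-0.025,"ty":0,"tz":0,"claw":1},{"wx":0,"wy":0,"wz":0,"tx":-0.065,"ty":0,"tz":0,"claw":1},{"wx":0,"wy":0,"wz":0,"tx":-0.095,"ty":0.015,"tz":0.015,"claw":1},{"wx":0,"wy":0,"wz":0,"tx":-0.106,"ty":0.04,"tz":0.042,"claw":1},{"wx":0,"wy":0,"wz":0,"tx":-0.106,"ty":0.068,"tz":0.073,"claw":1},{"wx":0,"wy":0,"wz":0,"tx":-0.106,"ty":0.095,"tz":0.105,"claw":1},{"wx":0,"wy":0,"wz":0,"tx":-0.106,"ty":0.12,"tz":0.135,"claw":1},{"wx":0,"wy":0,"wz":0,"tx":-0.106,"ty":0.14,"tz":0.16,"claw":1}]'; python3 - <<'E'
from h import *
goto(.4565,.1140,.15,90)
E
```

```text
clock: 20.95
position: [0.4685, 0.1236, 0.1501]
tool_rot: [2.53, 1.569, -0.613]
force: [0.2, 0.1, -1.4]
grip_width: 0.0241
t [0.0001 0.0097 0.012 ] w [-0.06 -0.1  -0.07] | p [0.4685 0.1236 0.1501] grip 0.0241 t 20.95 q7 -2.06
```

```bash
python3 -m creep '[{"wx":0,"wy":0,"wz":0,"tx":0,"ty":0.006,"tz":0.008,"claw":1},{"wx":0,"wy":0,"wz":0,"tx":0,"ty":0.0095,"tz":0.012,"claw":1},{"wx":0,"wy":0,"wz":0,"tx":0,"ty":0.0095,"tz":0.012,"claw":1},{"wx":0,"wy":0,"wz":0,"tx":0,"ty":0.0095,"tz":0.012,"claw":1}]'; python3 - <<'E'
from h import *
from workcell import bot
goto(.4565,.1140,.102,90)
cv2.imwrite('pics/w19.png',bot.grab_frame('wrist'))
E
```

```text
clock: 21.35
position: [0.4575, 0.115, 0.1501]
tool_rot: [2.905, 1.568, -0.237]
force: [0.6, -0.2, -1.0]
grip_width: 0.0239
t [0.0481 0.001  0.0011] w [-0.03 -0.14 -0.03] | p [0.4575 0.115  0.1501] grip 0.0239 t 21.35 q7 -2.05
```

View pics/w19.png

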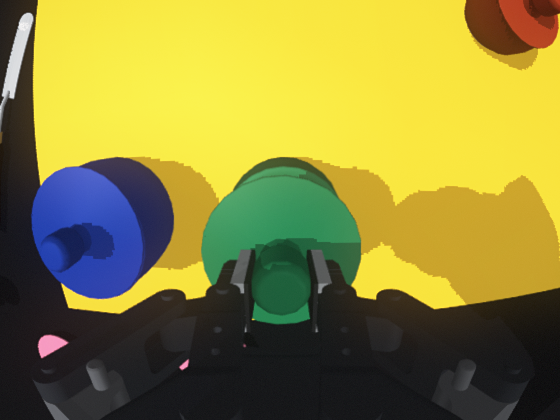

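```bash
python3 -m creep '[{"wx":0,"wy":0,"wz":0,"tx":0.012,"ty":0.001,"tz":0.001,"claw":1},{"wx":0,"wy":0,"wz":0,"tx":0.027,"ty":0.001,"tz":0.001,"claw":1},{"wx":0,"wy":0,"wz":0,"tx":0.038,"ty":0.001,"tz":0.001,"claw":1},{"wx":0,"wy":0,"wz":0,"tx":0.044,"ty":0.001,"tz":0.001,"claw":1},{"wx":0,"wy":0,"wz":0,"tx":0.048,"ty":0.001,"tz":0.001,"claw":1},{"wx":0,"wy":0,"wz":0,"tx":0.048,"ty":0.001,"tz":0.001,"claw":1}]'; python3 -m creep '[{"wx":0,"wy":0,"wz":0,"tx":0.001,"ty":0,"tz":0,"claw":1},{"wx":0,"wy":0,"wz":0,"tx":0.002,"ty":0,"tz":0,"claw":1},{"wx":0,"wy":0,"wz":0,"tx":0.002,"ty":0,"tz":0,"claw":1}]'
```

```text
clock: 22.0
position: [0.4564, 0.1141, 0.1017]
tool_rot: [2.682, 1.569, -0.46]
force: [-0.1, 0.9, -1.4]
grip_width: 0.0243
clock: 22.3
position: [0.4566, 0.1141, 0.0999]
tool_rot: [2.804, 1.569, -0.338]
force: [-0.1, 0.4, -1.6]
grip_width: 0.0241
```

```bash
python3 -m creep '[{"wx":0,"wy":0,"wz":0,"tx":0.0007,"ty":0,"tz":0,"claw":1},{"wx":0,"wy":0,"wz":0,"tx":0.0007,"ty":0,"tz":0,"claw":1}]'; python3 - <<'E'
from h import *
from workcell import bot
cv2.imwrite('pics/w20.png',bot.grab_frame('wrist'))
E
```

```text
clock: 22.5
position: [0.4566, 0.1141, 0.0993]
tool_rot: [2.858, 1.568, -0.284]
force: [0.4, -0.7, -1.6]
grip_width: 0.024
```

View pics/w20.png

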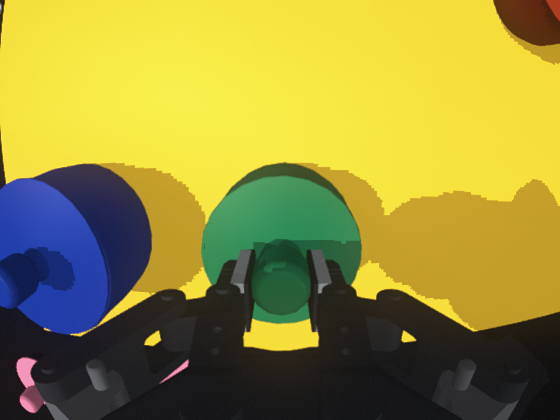

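```bash
python3 -m creep '[{"wx":0,"wy":0,"wz":0,"tx":0.0008,"ty":0,"tz":0,"claw":1},{"wx":0,"wy":0,"wz":0,"tx":0.0008,"ty":0,"tz":0,"claw":1}]'
```

```text
clock: 22.75
position: [0.4567, 0.114, 0.0989]
tool_rot: [2.868, 1.568, -0.275]
force: [-3.5, -1.3, 11.6]
grip_width: 0.0247
```

Contact with about 13 N at the seated height. Release, rise and look.

```bash
python3 -m creep '[{"wx":0,"wy":0,"wz":0,"tx":-0.0002,"ty":0,"tz":0,"claw":0.65},{"wx":0,"wy":0,"wz":0,"tx":-0.0002,"ty":0,"tz":0,"claw":0.5},{"wx":0,"wy":0,"wz":0,"tx":0,"ty":0,"tz":0,"claw":0.4},{"wx":0,"wy":0,"wz":0,"tx":-0.01,"ty":0,"tz":0,"claw":0.3},{"wx":0,"wy":0,"wz":0,"tx":-0.04,"ty":0,"tz":0,"claw":0.2},{"wx":0,"wy":0,"wz":0,"tx":-0.08,"ty":0,"tz":0,"claw":0},{"wx":0,"wy":0,"wz":0,"tx":-0.12,"ty":0,"tz":0,"claw":0},{"wx":0,"wy":0,"wz":0,"tx":-0.16,"ty":0,"tz":0,"claw":0}]';python3 -m creep '[{"wx":0,"wy":0,"wz":0,"tx":-0.03,"ty":0.03,"tz":0,"claw":0},{"wx":0,"wy":0,"wz":0,"tx":-0.06,"ty":0.06,"tz":0,"claw":0},{"wx":0,"wy":0,"wz":0,"tx":-0.06,"ty":0.06,"tz":0,"claw":0},{"wx":0,"wy":0,"wz":0,"tx":-0.06,"ty":0.06,"tz":0,"claw":0}]'; python3 - <<'E'
from h import *
from workcell import bot
import pickle
pickle.dump(bot.get_calibration('wrist'),open('w21.pkl','wb'));cv2.imwrite('pics/w21.png',bot.grab_frame('wrist'))
im=bot.grab_frame('scene');cv2.imwrite('pics/s21.png',cv2.resize(im[165:330,90:470],None,fx=2.1,fy=2.1,interpolation=cv2.INTER_CUBIC))
im=bot.grab_frame('top');cv2.imwrite('pics/t21f.png',im);cv2.imwrite('pics/t21.png',cv2.resize(im[120:290,120:450],None,fx=2.4,fy=2.4,interpolation=cv2.INTER_CUBIC))
E
```

```text
clock: 23.55
position: [0.4559, 0.1141, 0.2613]
tool_rot: [2.986, 1.568, -0.156]
force: [-0.5, -0.2, 0.7]
grip_width: 0.0855
clock: 23.95
position: [0.4556, 0.0539, 0.3222]
tool_rot: [3.133, 1.566, -0.01]
force: [-0.4, -1.0, -0.4]
grip_width: 0.0855
```

View pics/w21.png

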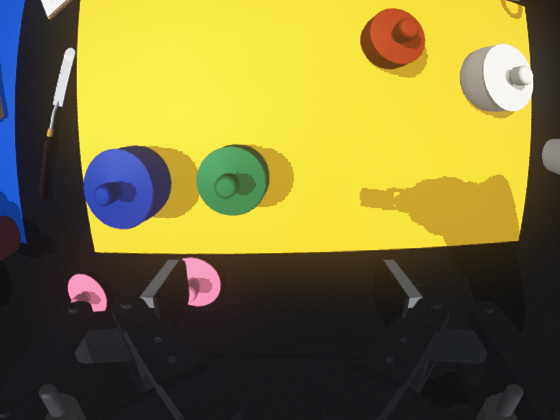

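View pics/s21.png

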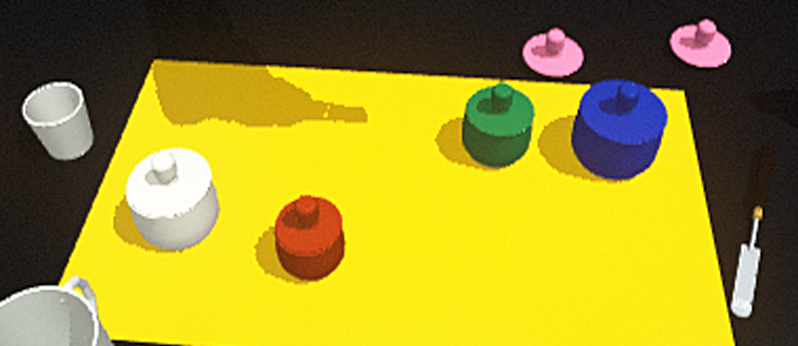

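View pics/t21.png

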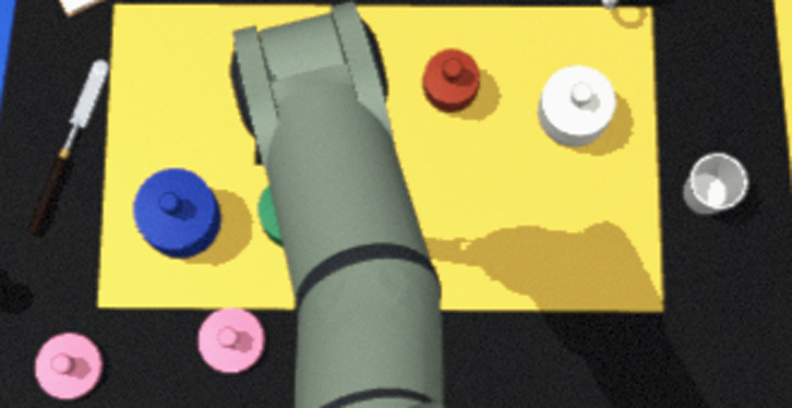

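```bash
sed 's/else h$/else h+.006/' mw.py > mw2.py; python3 mw2.py w21 jar_blue,126,187 jar_green,233,180 jar_brown,393,38; python3 mw2.py w13 jar_blue,203,215 >/dev/null
python3 - <<'E'
import cv2,numpy as np
a=cv2.imread('pics/scene0.png');b=cv2.imread('pics/s21.png')
im=cv2.resize(b,(380,165))
d=cv2.absdiff(a[165:330,90:470],im).max(2)
print('cup diff',d[35:80,8:50].mean(),'knife',d[70:155,345:378].mean())
im=cv2.imread('pics/s21.png');cv2.imwrite('pics/s21c.png',cv2.resize(im[130:290,100:360],None,fx=3,fy=3));
E
```

```text
jar_blue known r [0.453  0.2593] res 0.0008 free [0.4523 0.261  0.0505] vs 0.052 res 0.0006
jar_green known r [0.459  0.1135] res 0.0004 free [0.4581 0.1143 0.0411] vs 0.042 res 0.0002
jar_brown known r [ 0.6384 -0.0844] res 0.0005 free [ 0.6395 -0.0858  0.0356] vs 0.037 res 0.0001
cup diff 5.341269841269841 knife 6.959358288770053
```

View pics/s21c.png

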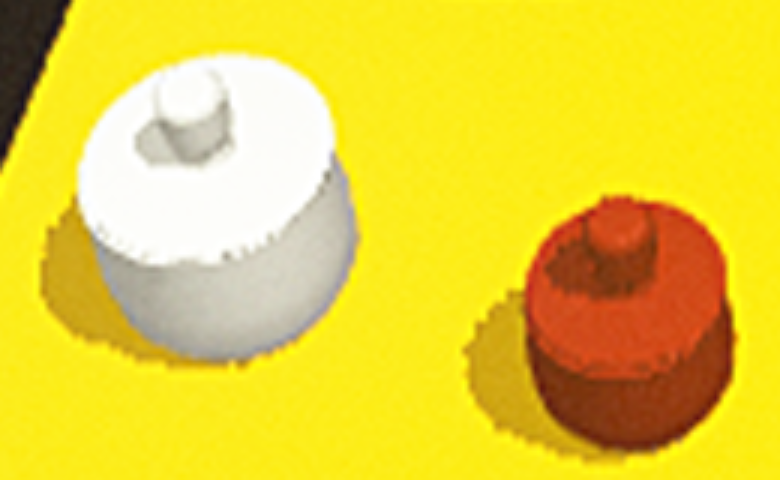

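```bash
python3 - <<'E'
from workcell import bot
print(bot.job_done())
E
```

```text
the job is handed in; nothing more can be done
None
```

I closed all four jars with their own lids, in the order white, brick-red, blue, green. Each lid was gripped by its knob, lowered until it touched the rim, and only then released. The job was handed in with the arm clear, about 24 s into the 115 s allowed.

**Seating:** contact came at 104, 92, 108.5 and 99 mm tool height for white, brick-red, blue and green. Each is within about 1 mm of the height worked out for a fully seated lid. The final scene, top and wrist pictures show the lids level and flush, except that the arm hides most of the green jar in the top view. The white jar's lid was checked by eye only.

**Bystanders:** the cup, the palette knife and the pink look-alike lids are where they were in the pictures.

**Less clean:**
- Contact on the blue lid briefly rose to about 34 N of lid-on-rim force. I backed off and released it at about 1 N, and the jar did not visibly move.
- The last circle fits put the blue and green lids within about 2 mm of where I released them. The brick-red fit, near the edge of the wrist view, reads about 4–5 mm off its placed position. I took that as camera error, since the pictures show that lid flush.
- The check of how the held lid sat in the gripper was too noisy to use, so I relied on the forces and heights instead.

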